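# Refit the hob knob on its D-shaft and hold it pressed in

## Task

The burner knob that was taken off for washing lies on the white shelf: put it back on the hob's bare D-shaft, turned so that the flat in its bore meets the flat of the shaft (its pointer then points at the off mark) and pushed fully home. Then press it right in against the valve's spring, as one does for lighting, and finish like that, still gripping the knob and holding it pressed in. Leave the other knob and everything else on the shelf and the counter alone.

Things in the scene. Friction and masses are not known exactly. Their poses are not given: they have to be found in the camera images.
- knob_mid (a point): (mm) the loose burner knob, on its axis half-way up (14 above its underside), upright on the shelf: black round skirt, diameter 44, height 8; on it a bright bar grip along x, 18 wide (y), 20 high, from x = -19.5 to +21.5, sides parallel up to +11.5, then tapering to a narrow nose, the pointer. 28 high in all. z up. About 45 g. Starts with the pointer within 55 degrees of world +x
- knob_nose (a point): (mm) tip of the loose knob's pointer (a dark line runs to it along the top of the bar), on the knob's +x side, 21.5 from its axis and 18 above its underside; same axes as knob_mid
- knob_bore (a point): (mm) centre of the loose knob's underside, where its bore opens; same axes as knob_mid. The bore is blind and D-shaped: radius 5.6, 16 deep, its flat 2.1 from the axis on the +x (pointer) side; the mouth widens by 2 all round
- stem_tip (a point): (mm) centre of the top end of the bare steel valve shaft: upright D-shaft of diameter 10, flat 1.5 from the axis facing +x of this frame (within 45 degrees of world +x), top 2 tapered, end 26 above the hob's glass. z up; moves down with the shaft. With the knob fitted right the x axes of knob and shaft agree and the bore's end rests on the shaft's end, so that knob_mid lies 2 below this point
- stem_foot (a point): (mm) foot of the bare shaft on the glass, in the middle of a flat bezel disc of diameter 60; does not move. A short white off mark on the glass, 31 to 43 from the axis, lies on the +x side, where the shaft's flat faces. The bare shaft is the left or the right one of two at the hob's front, 110 apart
- stem (a joint): how far the bare shaft is pressed in: 0 at rest, 0.006 m at its stop. The shaft does not turn. Its return spring needs about 5 N to start moving and 10.5 N at the stop
- fitted_knob (a joint): how far the hob's other knob, already fitted, is pressed in: 0 at rest, 0.006 m at its stop
- fitted_mid (a point): (mm) centre (half-way up) of the other knob, already fitted on the hob's other shaft; same shape as the loose one
- hob: (mm) two-burner gas hob, 500 deep (its x) by 300 wide, black glass top 66 above the counter; origin under its centre, front (with the two shafts) to -x. Iron pan supports, 42 above the glass, begin 80 beyond the shafts; a lidded saucepan stands on the rear burner, top 147 above the glass
- shelf: (mm) low white laminate shelf, 400 deep (x) by 460 wide (y), top 100 above the counter; origin on the counter under its centre
- dabba: (mm) shut round stainless masala dabba (spice tin), diameter 160, height 79 with its lid knob, on the left half of the shelf; origin at the centre of its underside
- bottle: (mm) ribbed glass oil bottle with grey silicone stopper, diameter 68, height 204, on the shelf's rear right; origin at the centre of its underside
- katori: (mm) small open steel bowl (katori), diameter 92, height 40, on the shelf's front left; origin at the centre of its underside
- spoon_rest: (mm) wooden spoon rest, round dish of diameter 76 with a short tail, height 16, on the shelf behind the loose knob; origin at the centre of its underside
- mortar: (mm) grey stone mortar, diameter 110, height 75, with a pestle standing in it to 116, on the counter right of the hob; origin at the centre of its underside
- tumbler: (mm) steel tumbler, diameter 73, height 100, on the counter right of the hob; origin at the centre of its underside
- salt_jar: (mm) white jar with wooden lid, diameter 74, height 99, on the counter right of the hob, nearest the robot; origin at the centre of its underside
- lighter: (mm) gas lighter lying on the counter right of the hob, about 230 long and 36 high, axis along x; origin under the joint of handle and tube
Things that resemble listed ones, but are neither listed nor needed, are in the scene too. What is shaped like the part that bears knob_mid but orange is not meant.

How it is judged:
On the way, in this order (a step that is already met when the one before it is completed fails the run):
1. the knob is picked up off the shelf (distance of knob_mid from where it was at the start of the episode above 0.03 m and contact force between knob and shelf below 0.05 N), for 0.1 s.
2. the knob is fully home on the bare shaft, flat to flat (z of knob_mid in the frame of stem_tip between -0.005 and 0 m and horizontal distance between knob_mid and stem_tip below 0.002 m and angle between knob_mid's own z axis and vertical below 0.1 rad and x of knob_nose in the frame of stem_tip above 0.018 m and angle between the x axis of knob_mid and the x axis of stem_tip, either way round below 0.2 rad), for 0.2 s.
At the end, for the whole second after the job is handed in: Knob on the bare shaft within 2 mm of its axis, upright within 0.1 rad, pointer to the shaft's flat within 0.2 rad, bore end within 2 mm of the shaft end; shaft pressed in over 4 of its 6 mm; fingers still on the knob (over 2 N), which does not rest on the hob (all of step 2 and value of joint stem above 0.004 m and contact force between the fingers and knob above 2 N and contact force between knob and hob below 0.5 N); the arm keeps its last pose, push and grip.
It fails at once if a bystander on the shelf or the counter is shifted by more than 30 mm (distance of any of dabba, bottle, katori, spoon_rest, mortar, tumbler, salt_jar, lighter from where it was at the start of the episode above 0.03 m).
It fails at once if the bottle is tipped over (angle between bottle's own z axis and vertical above 0.5 rad).
It fails at once if the other knob is pressed in by more than 3 mm (value of joint fitted_knob above 0.003 m).
It also fails if it takes over 35 s, if anything falls off the work surface, if the arm or the gripper's body presses on something with over 40 N, if the wrist force passes 120 N, or if a joint passes its speed limit or range.

## Robot

A 6-joint arm with a two-finger parallel gripper is mounted at the origin on the work surface. World frame = base frame: x ahead of the robot, y to its left, z up, the work surface at z = 0. Lengths are in m, angles in rad, forces in N, time in s.
With the tool pointing down it reaches from about 0.35 to 0.775 m from the base axis. Payload 5.5 kg.
Tool frame: the origin (TCP) lies midway between the tips of the shut fingers; the grasp point (between the pads) lies 19 mm behind it; z points along the fingers, x is the direction in which the jaws open and shut, and the axes are right-handed (so a half turn about z gives the same grasp; the last joint's range is limited). The gripper opens to 85 mm and grips with 20 to 120 N. Pads are 22 mm wide; open, the fingers measure 114 mm over their backs; the gripper's body (76 mm by 85 mm) begins 54 mm behind the grasp point. The pads swing forward as they close: fully open they stand 13 mm farther back than shut.
Start: joints at [-1.385, 0.313, 0.046, 1.304, 0, 1.431], TCP at [0.184, -0.545, 0.231] pointing down, gripper open.
Joint ranges: [-2.76, 2.76], [-0.86, 1.69], [-1.03, 1.26], [-2.2, 2.34], [-1.47, 1.5], [-3.14, 3.14]. Speed limits (rad/s): [2.57, 2.57, 3.14, 3.14, 3.14, 3.14].

## Interface

Orientations are given as a unit quaternion [w, x, y, z].
In Python, from workcell import env gives the robot as it stands. The module is installed in compiled form; this text tells all that it offers.
- The arm moves only by the tool apply_moves, never from a script. Its argument "moves" is a list of rows, each a list of 3 entries, a list of its own where there are three numbers: the shift along the tool's x, y, z in cm, then the turn about the tool's z in degrees, then the opening, from 0 (shut) to 1 (fully open). In form: [[[x, y, z], yaw, gripper], ...]. A call has exactly 10 rows; each row is the pose to reach, as a shift and turn from the pose commanded when the call began, along the tool's axes at that moment; what a row does not reach only later rows make up. A row lasts 1/8 s, in which the tool goes at most 62.5 mm and 10.7 degrees, less where a joint would pass 70% of its speed; a pose out of reach is approached as far as the arm can. A call with a gripper value outside its range is refused whole. The fingers move at their own pace and stop on an object; "squeeze" is the grip in N (left out, the last holds). Time passes only in rows, so rows that repeat a pose let the fingers close, or fill a call up. It gives the time, the measured TCP pose, the force and the opening at its end, in the units of the state.
- env.get_state(): the state, without advancing time (a new reading comes with each control period).
- env.read_camera(name): name is "scene" or "top" or "wrist"; returns a dict with "pixels" (384x512x3 uint8, red, green, blue), "fov_y" (degrees; the focal length in pixels is half the picture's height over the tangent of half this angle, whatever the lens; pixels are square), "cx", "cy" (the principal point, pixels), "world_from_camera" (4x4, takes a point from camera to world coordinates); the wrist camera has in their place "hand_eye" (4x4, takes a point from camera to tool coordinates, whose origin is the TCP and whose axes are the tool frame's). Camera axes: x right, y down, z forward; pixel columns grow to the right and rows downward; lengths in m; the calibration is good to about 2 mm. A picture is of the moment at which its call begins: read the wrist's pose just before it. There is no depth.
- env.hand_in(): hands the job in, once; it reports no verdict.
The state is a dict: "clock": time; "joint_pos": joint angles; "qvel": joint speeds; "tau": joint torques, N m; "tcp_pos": TCP position; "orientation": TCP orientation; "wrist_force": force on the tool from outside, world axes, zero at the start; "ft_torque": the same for the moment, N m; "finger_gap": finger opening in m.
Only numpy, scipy, OpenCV 4.12 (cv2) and the standard library are available. Lean on these libraries where they do the work, as an engineer would, in place of code of your own. Each camera call takes 0.05 s, during which the arm holds its last target.

## Working session

There is one attempt and no reset: what is moved stays moved. The work goes in short steps, Python scripts to look and compute and a tool call to move; the robot and the scene stay as the last step left them, time stands still between calls to the robot, and variables do not carry over. Pictures are saved under pics/ and viewed, and the job is handed in when it is done.

Besides the shell and the picture viewer there is one more tool, called after ">>>" as a command line: name --argument value ..., lists and objects as JSON in quotes. apply_moves: Moves the arm, as the interface text tells. Its arguments: {"type":"object","properties":{"moves":{"type":"array","items":{"type":"array"}},"squeeze":{"type":"number"}},"required":["moves"]}

```bash
mkdir -p pics
cat > h.py <<'E'
import numpy as np,cv2,json,pickle
from workcell import env
def shot(name,fn):
    s=env.get_state(); c=env.read_camera(name)
    cv2.imwrite('pics/%s.png'%fn,cv2.cvtColor(c['pixels'],cv2.COLOR_RGB2BGR))
    pickle.dump((s,c,name),open('pics/%s.pkl'%fn,'wb')); return s,c
def R(q):
    from scipy.spatial.transform import Rotation as Ro
    return Ro.from_quat([q[1],q[2],q[3],q[0]]).as_matrix()
def load(fn):
    s,c,name=pickle.load(open('pics/%s.pkl'%fn,'rb'))
    if 'hand_eye' in c:
        T=np.eye(4);T[:3,:3]=R(s['orientation']);T[:3,3]=s['tcp_pos'];T=T@np.array(c['hand_eye'])
    else: T=np.array(c['world_from_camera'])
    f=c['pixels'].shape[0]/2/np.tan(np.radians(c['fov_y'])/2)
    return T,f,c['cx'],c['cy'],c['pixels']
def ray(fn,u,v):
    T,f,cx,cy,_=load(fn)
    d=T[:3,:3]@np.array([(u-cx)/f,(v-cy)/f,1]);return T[:3,3],d/np.linalg.norm(d)
def atz(fn,u,v,z):
    o,d=ray(fn,u,v);return o+d*(z-o[2])/d[2]
def tri(*obs):
    A=np.zeros((3,3));b=np.zeros(3)
    for fn,u,v in obs:
        o,d=ray(fn,u,v);P=np.eye(3)-np.outer(d,d);A+=P;b+=P@o
    p=np.linalg.solve(A,b)
    return p,[round(1000*np.linalg.norm((np.eye(3)-np.outer(ray(*o)[1],ray(*o)[1]))@(p-ray(*o)[0])),2) for o in obs]
def proj(fn,p):
    T,f,cx,cy,_=load(fn);q=np.linalg.inv(T)@np.append(p,1);return f*q[0]/q[2]+cx,f*q[1]/q[2]+cy
def crop(fn,u0,v0,u1,v1,k,out):
    im=cv2.imread('pics/%s.png'%fn)[v0:v1,u0:u1];cv2.imwrite('pics/%s.png'%out,cv2.resize(im,None,fx=k,fy=k,interpolation=cv2.INTER_CUBIC))
E
python3 - <<'E'
from h import *
for n in ['scene','top','wrist']:
    s,c=shot(n,n+'0'); print(n,c['fov_y'],c['cx'],c['cy'],np.round(load(n+'0')[0],3).tolist())
print(s)
E
```

```text
scene 56.13286851529088 260.06691048265293 193.18401677202397 [[0.265, 0.775, -0.573, 1.389], [0.964, -0.213, 0.157, -0.201], [-0.001, -0.594, -0.804, 1.238], [0.0, 0.0, 0.0, 1.0]]
top 54.843908852377155 259.2737074334218 185.61018264946486 [[0.013, -0.991, 0.132, 0.402], [-1.0, -0.011, 0.022, -0.0], [-0.021, -0.133, -0.991, 1.305], [0.0, 0.0, 0.0, 1.0]]
wrist 70.77786263166716 255.66215335038066 189.71027167238046 [[0.321, -0.903, -0.284, 0.257], [-0.947, -0.307, -0.096, -0.519], [-0.001, 0.3, -0.954, 0.374], [0.0, 0.0, 0.0, 1.0]]
{'clock': 0.1, 'joint_pos': array([-1.38457438e+00,  3.13907895e-01,  4.50892473e-02,  1.30356008e+00,
       -3.98182527e-05,  1.43119146e+00]), 'qvel': array([ 0.00029141,  0.0002468 ,  0.00358619,  0.00023073, -0.00093627,
       -0.0004101 ]), 'tau': array([ 2.14284424e-03, -4.81722021e+01,  2.99246943e+01,  1.26263688e-02,
       -2.75015673e-04, -8.75329889e-07]), 'tcp_pos': array([ 0.18394738, -0.54431749,  0.23050655]), 'orientation': array([-5.31870409e-04,  8.12431969e-01, -5.83055460e-01, -5.86096704e-04]), 'wrist_force': array([ 0.13719712,  0.25654636, -0.35054642]), 'ft_torque': array([-0.03961168,  0.03226074,  0.00013751]), 'finger_gap': 0.0850983268281149}
```

View pics/scene0.png

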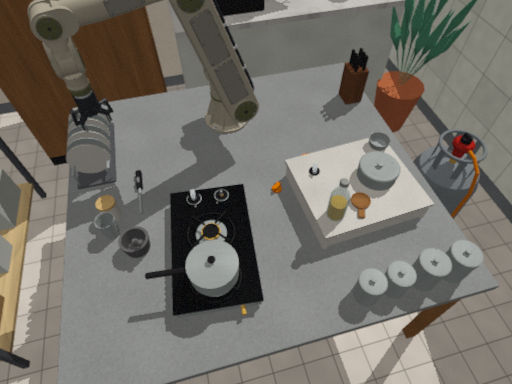

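View pics/top0.png

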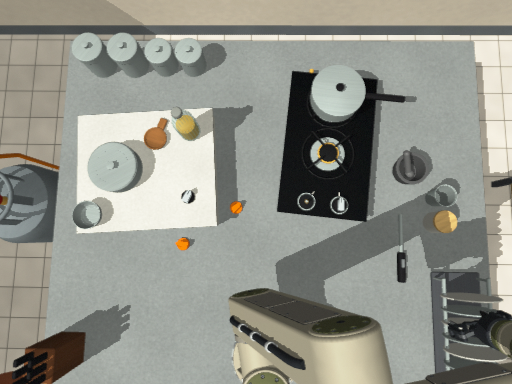

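View pics/wrist0.png

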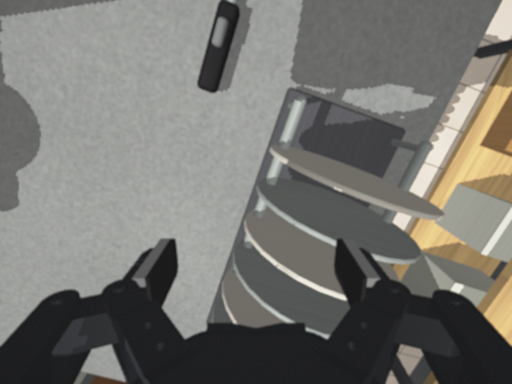

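Top view: the loose knob is on the shelf near (188,197), the bare shaft near (306,201), which is the left one, and the fitted knob near (339,205). The orange look-alikes are at (183,243) and (236,208).

Run:
```python
from h import *
crop('top0',168,180,208,214,18,'t_k');crop('top0',286,184,362,222,10,'t_s');crop('scene0',295,155,335,185,18,'s_k');crop('scene0',175,180,245,212,11,'s_s')
```

```text
(no output)
```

View pics/t_k.png

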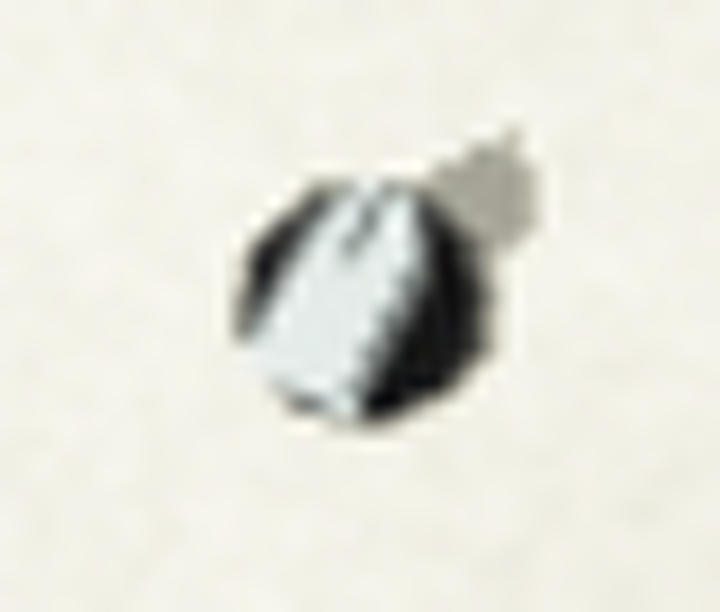

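View pics/t_s.png

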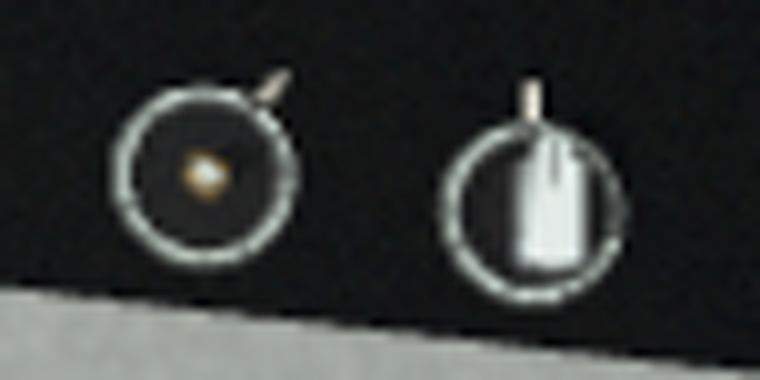

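View pics/s_k.png

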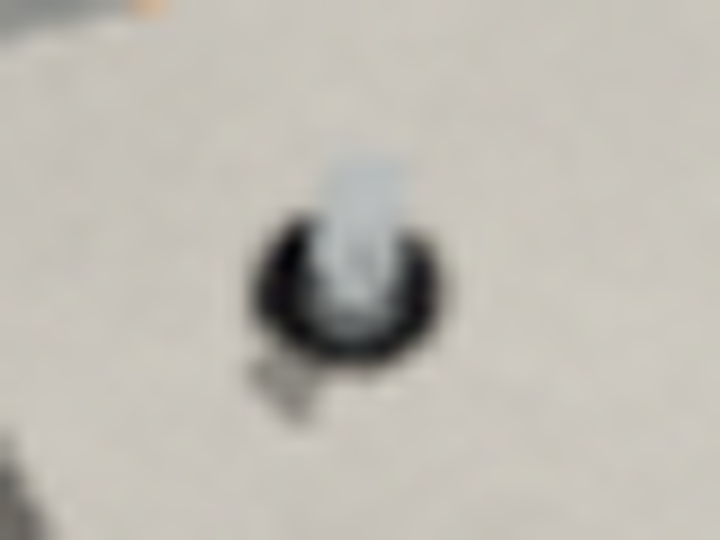

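View pics/s_s.png

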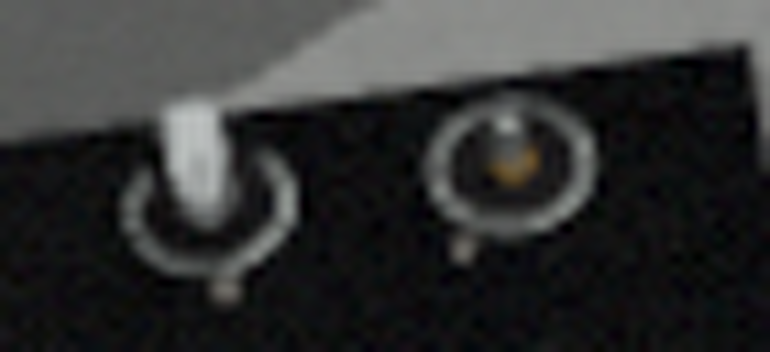

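Run:
```python
from h import *
# skirt centre at skirt mid; top & scene
k=lambda u,v:(168+u/18-.5,180+v/18-.5)
s=lambda u,v:(295+u/18-.5,155+v/18-.5)
print('skirt',tri(('top0',*k(365,300)),('scene0',*s(348,290))))
n=atz('top0',*k(383,195),.118);t=atz('top0',*k(305,385),.128)
print('nose,tail',n,t)
S=lambda u,v:(286+u/10-.5,184+v/10-.5); C=lambda u,v:(175+u/11-.5,180+v/11-.5)
b,e=tri(('top0',*S(205,177)),('scene0',*C(511,167)));print('bezel',b,e)
print('mark',tri(('top0',*S(273,87)),('scene0',*C(463,248))))
print('bezelF',tri(('top0',*S(533,211)),('scene0',*C(210,205))))
print('tip',tri(('top0',*S(205,175)),('scene0',*C(508,125))))
print(env.get_state()['joint_pos'])
s=env.get_state();print(R(s['orientation']).round(3))
print(np.array(pickle.load(open('pics/wrist0.pkl','rb'))[1]['hand_eye']).round(4))
```

```text
skirt (array([0.52577955, 0.26254702, 0.10185155]), [np.float64(1.1), np.float64(1.1)])
nose,tail [0.54291926 0.25541998 0.118     ] [0.50750564 0.26589642 0.128     ]
bezel [ 0.51706776 -0.12834618  0.06461058] [np.float64(1.16), np.float64(1.16)]
mark (array([ 0.5477049 , -0.15189217,  0.0638306 ]), [np.float64(0.62), np.float64(0.62)])
bezelF (array([ 0.50666318, -0.23744777,  0.06706058]), [np.float64(0.98), np.float64(0.98)])
tip (array([ 0.51549178, -0.12649139,  0.08765952]), [np.float64(0.6), np.float64(0.6)])
[-1.38458552e+00  3.13853600e-01  4.52385070e-02  1.30363389e+00
 -2.36661438e-05  1.43122693e+00]
[[ 0.32  -0.947 -0.   ]
 [-0.947 -0.32   0.001]
 [-0.001 -0.    -1.   ]]
[[ 1.000e+00  1.200e-03  1.200e-03 -1.000e-03]
 [-1.500e-03  9.540e-01  2.999e-01 -7.710e-02]
 [-8.000e-04 -2.999e-01  9.540e-01 -1.434e-01]
 [ 0.000e+00  0.000e+00  0.000e+00  1.000e+00]]
```

>>> apply_moves --moves '[[[-2,-3,0],-10,1],[[-6,-8,0],-20,1],[[-10,-13,0],-30,1],[[-14,-19,0],-41,1],[[-18,-25,0],-52,1],[[-22,-31,0],-63,1],[[-26,-37,0],-74,1],[[-29,-41.5,0],-85,1],[[-30.5,-43.7,0],-96,1],[[-30.5,-43.7,0],-107,1]]'

```text
clock: 1.4
tcp_pos: [0.5022, -0.1123, 0.2308]
orientation: [-0.0, 0.955, 0.297, 0.0]
wrist_force: [0.6, -0.8, 0.1]
finger_gap: 0.0855
```

Run:
```python
from h import *
s,c=shot('wrist','w1'); print(s['clock'],s['tcp_pos'],s['joint_pos'].round(3)); print(R(s['orientation']).round(3))
```

```text
1.4 [ 0.50216555 -0.1122805   0.23080901] [-3.760e-01  1.960e-01 -1.090e-01  1.265e+00  1.000e-03  5.900e-01]
[[ 0.823  0.568 -0.   ]
 [ 0.568 -0.823  0.001]
 [ 0.    -0.001 -1.   ]]
```

View pics/w1.png

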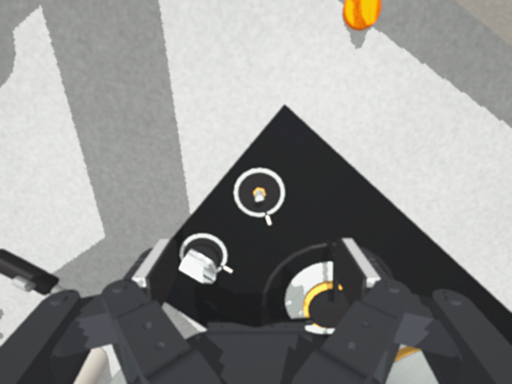

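Wrist view w1: the bare shaft is at (259,193), its off mark at (268,219), and the fitted knob at (203,260). I'll take a second, lower look.

>>> apply_moves --moves '[[[0,0.3,1],-4,1],[[0.1,0.6,3],-9,1],[[0.2,0.9,5],-14,1],[[0.2,1,7],-17,1],[[0.2,1,8.5],-17,1],[[0.2,1,9.3],-17,1],[[0.2,1,9.5],-17,1],[[0.2,1,9.5],-17,1],[[0.2,1,9.5],-17,1],[[0.2,1,9.5],-17,1]]'

```text
clock: 2.7
tcp_pos: [0.508, -0.1232, 0.1368]
orientation: [0.0, 0.903, 0.429, 0.0]
wrist_force: [1.2, 0.3, 0.1]
finger_gap: 0.0853
```

Run:
```python
from h import *
s,c=shot('wrist','w2'); print(s['clock'],s['tcp_pos'],s['joint_pos'].round(3)); print(R(s['orientation']).round(4))
crop('w2',160,120,360,270,4,'w2c');crop('w1',220,155,300,235,7,'w1c')
```

```text
2.7 [ 0.50799291 -0.12324708  0.13676597] [-0.392  0.261 -0.263  1.046 -0.     0.291]
[[ 6.312e-01  7.757e-01  9.000e-04]
 [ 7.757e-01 -6.312e-01 -4.000e-04]
 [ 2.000e-04  1.000e-03 -1.000e+00]]
```

View pics/w2c.png

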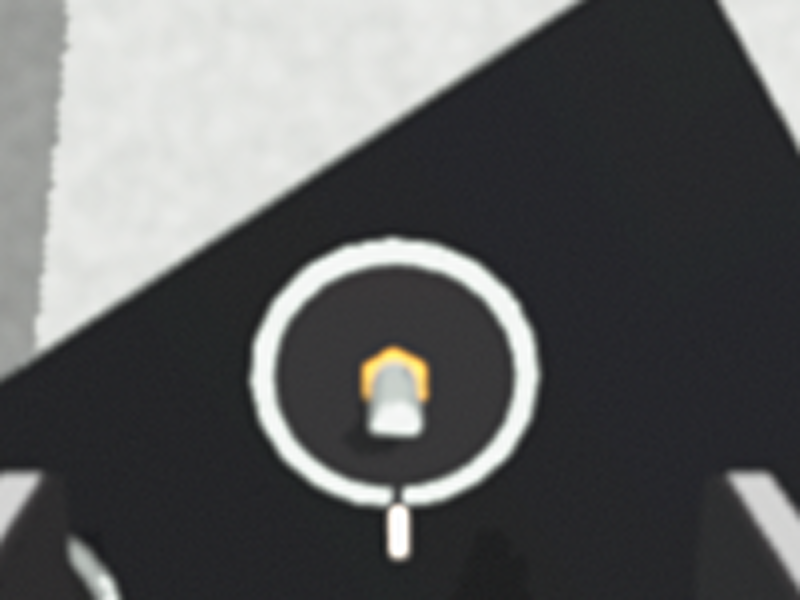

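View pics/w1c.png

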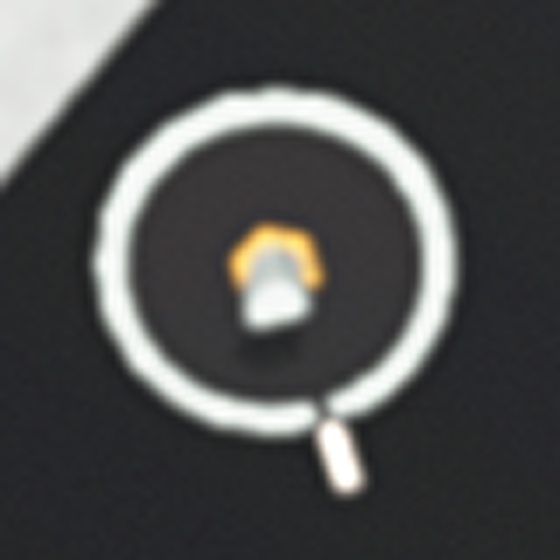

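```bash
cat > fit.py <<'E'
from h import *
def ring(fn,u0,v0,u1,v1):
    im=load(fn)[4][v0:v1,u0:u1]; k=6
    g=cv2.resize(cv2.cvtColor(im,cv2.COLOR_RGB2GRAY),None,fx=k,fy=k,interpolation=cv2.INTER_CUBIC)
    cs,_=cv2.findContours((g>130).astype(np.uint8),cv2.RETR_EXTERNAL,cv2.CHAIN_APPROX_NONE)
    for c in cs:
        if len(c)>300:
            hu=cv2.convexHull(c)
            (x,y),ax,an=cv2.fitEllipse(c); print(fn,(x+.5)/k-.5+u0,(y+.5)/k-.5+v0,np.array(ax)/k,an)
E
python3 - <<'E'
from fit import *
ring('w2',215,170,300,248); ring('w1',230,162,290,218)
W=lambda u,v:(160+(u+.5)/4-.5,120+(v+.5)/4-.5); W1=lambda u,v:(220+(u+.5)/7-.5,155+(v+.5)/7-.5)
print('bezel hand',tri(('w2',*W(395,373)),('w1',*W1(277,261))))
print('tip',tri(('w2',*W(395,425)),('w1',*W1(276,308))))
for z in (.066,.068):
    a=atz('w2',*W(395,373),z);b=atz('w2',*W(399,531),z);print(a,b,np.degrees(np.arctan2(*(b-a)[1::-1])),np.linalg.norm(b-a))
    a=atz('w1',*W1(277,261),z);b=atz('w1',*W1(341,456),z);print(a,b,np.degrees(np.arctan2(*(b-a)[1::-1])),np.linalg.norm(b-a))
a=atz('w2',*W(368,434),.092);b=atz('w2',*W(422,435),.092);print('flat normal',np.degrees(np.arctan2(*(b-a)[1::-1]))-90,np.linalg.norm(b-a),(a+b)/2)
E
```

```text
w2 258.21355692545575 212.86334737141928 [67.23174032 71.66767883] 89.01826477050781
w1 258.96731821695965 192.0598169962565 [49.79019165 51.36673991] 96.94120788574219
bezel hand (array([ 0.51917368, -0.12813403,  0.06431439]), [np.float64(0.03), np.float64(0.03)])
tip (array([ 0.51774306, -0.12714341,  0.09386858]), [np.float64(0.14), np.float64(0.14)])
[ 0.51861967 -0.12767724  0.066     ] [ 0.54887291 -0.15091917  0.066     ] -37.53312129077974 0.03815030792485353
[ 0.51884914 -0.12773209  0.066     ] [ 0.54890203 -0.15101081  0.066     ] -37.76107463970089 0.03801414500104291
[ 0.51796708 -0.12717372  0.068     ] [ 0.5479377  -0.15019852  0.068     ] -37.53312129077974 0.037793910990747116
[ 0.51846058 -0.12721666  0.068     ] [ 0.54831848 -0.15034435  0.068     ] -37.761074639700766 0.037767501951295114
flat normal -40.195554099095155 0.0103162795737696 [ 0.51999014 -0.12907582  0.092     ]
```

The shaft axis is at about (0.5184, −0.1275), with the flat facing −37.6°. Next I go over the loose knob.

>>> apply_moves --moves '[[[1,-1,-2],-1,1],[[4,-3,-5],-3,1],[[8.5,-6.5,-7],-6,1],[[13,-10,-8.3],-9,1],[[17.5,-13.7,-8.3],-12,1],[[22,-17.3,-8.3],-15,1],[[26,-20.5,-8.3],-18,1],[[29,-22.7,-8.3],-18,1],[[30.3,-23.7,-8.3],-18,1],[[30.3,-23.7,-8.3],-18,1]]'

```text
clock: 4.0
tcp_pos: [0.5149, 0.2619, 0.2191]
orientation: [0.0, 0.824, 0.566, -0.0]
wrist_force: [-0.4, 0.4, -0.3]
finger_gap: 0.0854
```

Run:
```python
from h import *
s,c=shot('wrist','w3'); print(s['clock'],s['tcp_pos'],s['joint_pos'].round(3)); print(R(s['orientation']).round(4))
crop('w3',215,165,305,245,8,'w3c')
```

```text
4.0 [0.51491661 0.26189643 0.21908331] [ 0.332  0.322  0.029  1.278 -0.     0.699]
[[ 3.592e-01  9.332e-01 -2.000e-04]
 [ 9.332e-01 -3.592e-01 -5.000e-04]
 [-6.000e-04 -0.000e+00 -1.000e+00]]
```

View pics/w3.png

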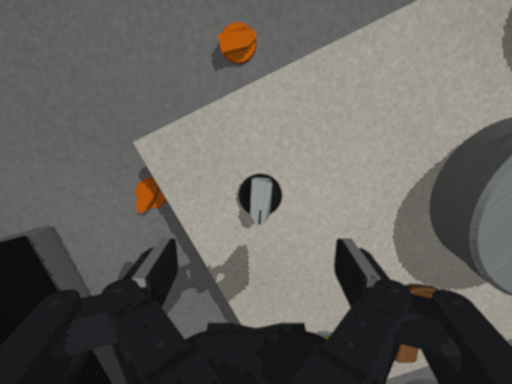

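View pics/w3c.png

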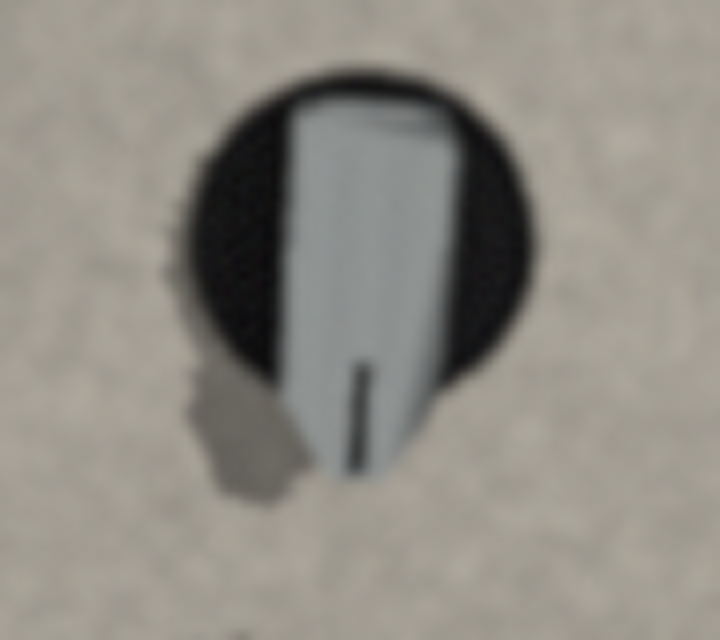

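The knob's skirt centre is near (260,194) in w3, and the pointer leans about 5° to the left of image-down.

Run:
```python
from h import *
W=lambda u,v:(215+(u+.5)/8-.5,165+(v+.5)/8-.5)
print(atz('w3',*W(363,236),.107))
a=atz('w3',*W(364,363),.128);b=atz('w3',*W(354,470),.128);print(np.degrees(np.arctan2(*(b-a)[1::-1])))
s=pickle.load(open('pics/w3.pkl','rb'))[0];M=R(s['orientation']);print(M.T@(atz('w3',*W(363,236),.107)-s['tcp_pos']))
```

```text
[0.52425102 0.26385498 0.107     ]
-25.667594634520498
[0.00524328 0.00800841 0.11208037]
```

>>> apply_moves --moves '[[[0.1,0.1,0.7],1,1],[[0.2,0.3,2],3,1],[[0.4,0.5,3.5],5,1],[[0.5,0.8,4.7],5,1],[[0.5,0.8,5.4],5,1],[[0.5,0.8,5.5],5,1],[[0.5,0.8,5.5],5,1],[[0.5,0.8,5.5],5,1],[[0.5,0.8,5.5],5,1],[[0.5,0.8,5.5],5,1]]'

```text
clock: 5.3
tcp_pos: [0.5244, 0.2633, 0.1645]
orientation: [0.0, 0.849, 0.529, 0.0]
wrist_force: [-0.4, -0.1, -0.3]
finger_gap: 0.0856
```

Run:
```python
from h import *
s,c=shot('wrist','w4'); print(s['clock'],s['tcp_pos']); M=R(s['orientation']);print(M.round(4))
crop('w4',195,155,315,255,6,'w4c')
```

```text
5.3 [0.52442463 0.26326141 0.16450574]
[[ 4.404e-01  8.978e-01  4.000e-04]
 [ 8.978e-01 -4.404e-01  1.000e-04]
 [ 2.000e-04  4.000e-04 -1.000e+00]]
```

View pics/w4c.png

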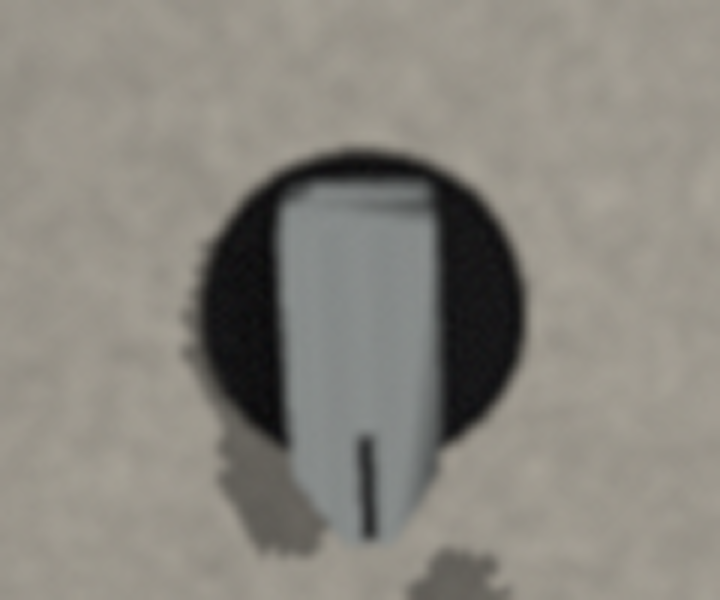

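Run:
```python
from h import *
W3=lambda u,v:(215+(u+.5)/8-.5,165+(v+.5)/8-.5)
W4=lambda u,v:(195+(u+.5)/6-.5,155+(v+.5)/6-.5)
print('skirt',tri(('w3',*W3(363,236)),('w4',*W4(363.5,301))))
p,e=tri(('w3',*W3(364,363)),('w4',*W4(365,437)));q,e2=tri(('w3',*W3(354,470)),('w4',*W4(370,537)));print('line',p,q,e,e2)
a=atz('w4',*W4(365,437),.128);b=atz('w4',*W4(370,537),.128);print(np.degrees(np.arctan2(*(b-a)[1::-1])),a,b)
s=pickle.load(open('pics/w4.pkl','rb'))[0];M=R(s['orientation']);
for z in (.103,.106):
  k=atz('w4',*W4(363.5,301),z);print(k,M.T@(k-s['tcp_pos']))
# edge corners
a=atz('w4',*W4(278,215),.128);b=atz('w4',*W4(290,440),.128);c=atz('w4',*W4(437,215),.128);d=atz('w4',*W4(441,440),.128)
for x,y in((a,b),(c,d)):print(np.degrees(np.arctan2(*(y-x)[1::-1])))
print(M.T@((a+c)/2-s['tcp_pos']),M.T@(q-s['tcp_pos']),np.linalg.norm(a-c))
```

```text
skirt (array([0.52715854, 0.26276054, 0.09711408]), [np.float64(0.21), np.float64(0.21)])
line [0.53056609 0.26122768 0.13245916] [0.54422582 0.25503567 0.12912017] [np.float64(0.0), np.float64(0.0)] [np.float64(0.2), np.float64(0.2)]
-23.450154525588353 [0.53246846 0.26029343 0.128     ] [0.54496355 0.25487334 0.128     ]
[0.52496741 0.26369073 0.103     ] [0.00060983 0.00027574 0.06150599]
[0.52395628 0.26419407 0.106     ] [ 0.00061713 -0.00085264  0.05850558]
-24.071008297367577
-24.32858969105287
[-3.77373386e-05 -1.98025982e-02  3.64984949e-02] [0.00132724 0.0213872  0.03539371] 0.01850179989234172
```

>>> apply_moves --moves '[[[0,0,1],-1,0.8],[[0.05,0.05,2.5],-2,0.6],[[0.05,0.05,4],-2,0.5],[[0.05,0.05,5],-2,0.5],[[0.05,0.05,5.5],-2,0.5],[[0.05,0.05,5.5],-2,0.5],[[0.05,0.05,5.5],-2,0],[[0.05,0.05,5.5],-2,0],[[0.05,0.05,5.5],-2,0],[[0.05,0.05,5.5],-2,0]]' --squeeze 60

```text
clock: 6.6
tcp_pos: [0.5255, 0.2636, 0.1101]
orientation: [0.0, 0.839, 0.544, 0.001]
wrist_force: [-0.8, 0.6, 5.0]
finger_gap: 0.0163
```

Run:
```python
from h import *
s,c=shot('wrist','w5'); print(s['clock'],s['tcp_pos'],s['finger_gap'],s['wrist_force']); M=R(s['orientation']);print(M.round(4))
```

```text
6.6 [0.52554137 0.26364316 0.11006077] 0.016254263274548444 [-0.83556373  0.6098379   4.97229297]
[[ 4.088e-01  9.126e-01  1.500e-03]
 [ 9.126e-01 -4.088e-01  4.000e-04]
 [ 1.000e-03  1.200e-03 -1.000e+00]]
```

View pics/w5.png

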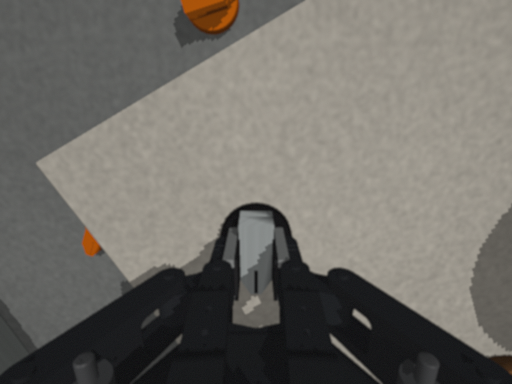

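The knob is gripped, with the fingertips just on the skirt. Now lift and carry it to the shaft.

>>> apply_moves --moves '[[[0,0,-1.5],0,0],[[0,0,-4.5],0,0],[[-3,1.3,-7],1,0],[[-8,3.4,-8],3,0],[[-13.5,5.8,-8],5,0],[[-19,8.2,-8],8,0],[[-24.5,10.5,-8],11,0],[[-30,12.8,-8],13.5,0],[[-34,14.6,-8],13.5,0],[[-36,15.3,-8],13.5,0]]' --squeeze 80

```text
clock: 7.9
tcp_pos: [0.5171, -0.1302, 0.1897]
orientation: [0.0, 0.898, 0.44, -0.0]
wrist_force: [0.6, 0.4, -0.8]
finger_gap: 0.0162
```

Run:
```python
from h import *
s,c=shot('wrist','w6'); print(s['clock'],s['tcp_pos'],s['finger_gap'],s['wrist_force'],s['joint_pos']); M=R(s['orientation']);print(M.round(4), np.degrees(np.arctan2(M[1,1],M[0,1])))
T=M.T@(np.array([.5184,-.1275,.092])-s['tcp_pos']);print(T)
```

```text
7.9 [ 0.51713026 -0.13016474  0.18966613] 0.016163360900188314 [ 0.56957439  0.41843204 -0.82469465] [-3.96991957e-01  2.48656610e-01 -1.44156804e-01  1.17788754e+00
 -3.17313638e-04  2.62692823e-01]
[[ 6.129e-01  7.902e-01 -0.000e+00]
 [ 7.902e-01 -6.129e-01 -3.000e-04]
 [-3.000e-04  2.000e-04 -1.000e+00]] -37.797153151557815
[ 0.00291134 -0.00064684  0.0976652 ]
```

View pics/w6.png

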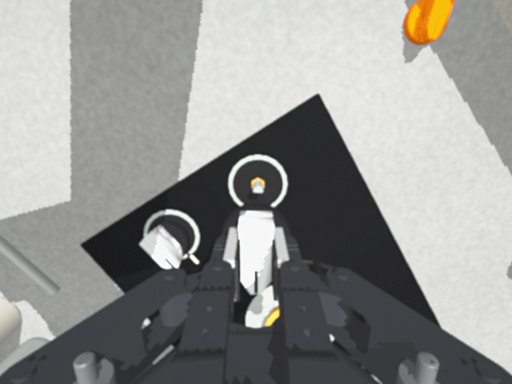

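Run:
```python
from h import *
crop('w6',215,145,305,315,4.5,'w6c')
s=pickle.load(open('pics/w6.pkl','rb'))[0];M=R(s['orientation'])
P=lambda t:np.array(proj('w6',M@np.array(t)+s['tcp_pos']))
dz=-.0185 # bar top in tool z : underside 9.5..10 below? 
for y0 in (-.001,0,.001):
  for z in (-.018,-.020):
    print(y0,z,'tail top',P([0,y0-.0195,z]).round(2),'nose top',P([0,y0+.0215,z]).round(2),'skirtback',P([0,y0-.022,z+.020]).round(2))
```

```text
-0.001 -0.018 tail top [253.7  222.03] nose top [253.76 290.38] skirtback [253.98 203.58]
-0.001 -0.02 tail top [253.67 223.69] nose top [253.73 292.79] skirtback [253.95 204.81]
0 -0.018 tail top [253.7  223.84] nose top [253.76 291.91] skirtback [253.98 205.22]
0 -0.02 tail top [253.67 225.52] nose top [253.73 294.33] skirtback [253.95 206.47]
0.001 -0.018 tail top [253.71 225.64] nose top [253.76 293.43] skirtback [253.98 206.85]
0.001 -0.02 tail top [253.67 227.35] nose top [253.73 295.87] skirtback [253.95 208.11]
```

View pics/w6c.png

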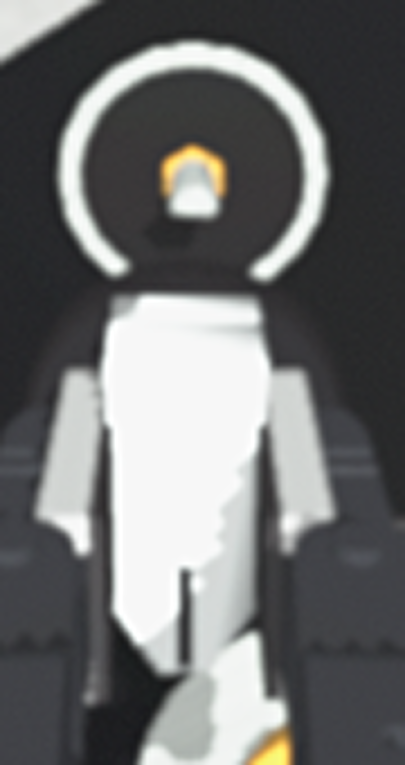

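```bash
python3 - <<'E'
from h import *
s=pickle.load(open('pics/w6.pkl','rb'))[0];M=R(s['orientation'])
P=lambda t:np.array(proj('w6',M@np.array(t)+s['tcp_pos']))
for y0 in (-.001,0,.001):
    print(y0,'tail top',P([0,y0-.0195,-.018])[1].round(2),'tail bot',P([0,y0-.0195,.002])[1].round(2),'nose',P([0,y0+.0215,-.008])[1].round(2),'nosetop',P([0,y0+.0215,-.018])[1].round(2),'skirtback',P([0,y0-.022,.002])[1].round(2))
W=lambda u,v:(215+(u+.5)/4.5-.5,145+(v+.5)/4.5-.5)
for uv,z in(((193,172),.066),((193,207),.092)):
  k=atz('w6',*W(*uv),z);print(k,M.T@(k-s['tcp_pos']))
crop('w5',215,195,305,315,6,'w5c')
E
python3 - <<'E'
from fit import *
ring('w6',222,150,295,214)
E
```

```text
-0.001 tail top 222.03 tail bot 207.66 nose 279.21 nosetop 290.38 skirtback 203.58
0 tail top 223.84 tail bot 209.28 nose 280.66 nosetop 291.91 skirtback 205.22
0.001 tail top 225.64 tail bot 210.89 nose 282.11 nosetop 293.43 skirtback 206.85
[ 0.51840349 -0.12769212  0.066     ] [ 0.00276898 -0.00053088  0.12366527]
[ 0.51841479 -0.1278723   0.092     ] [ 0.00262621 -0.00040698  0.09766533]
w6 254.92671966552734 211.82415771484375 [ 3.6860733  38.59580485] 90.52189636230469
w6 257.43141174316406 182.7972157796224 [53.94069417 56.21190898] 89.16253662109375
```

View pics/w5c.png

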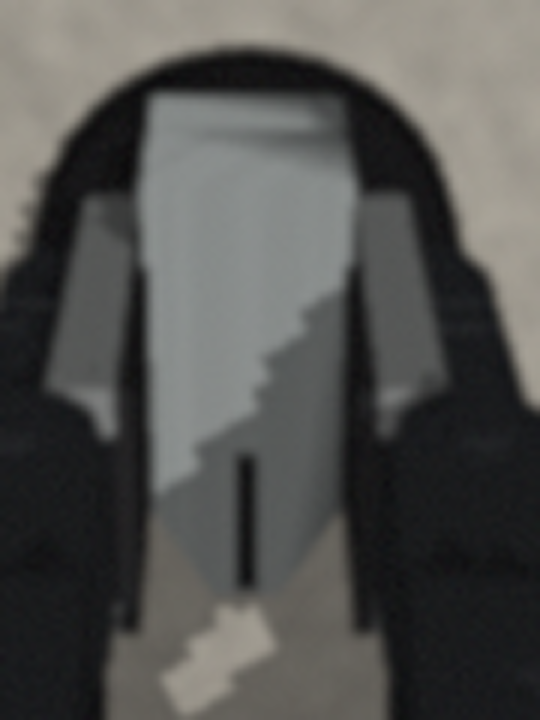

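>>> apply_moves --moves '[[[0.1,-0.05,1.5],0,0],[[0.14,-0.09,3.5],0,0],[[0.14,-0.09,5.5],0,0],[[0.14,-0.09,7],0,0],[[0.14,-0.09,8],0,0],[[0.14,-0.09,8.2],0,0],[[0.14,-0.09,8.2],0,0],[[0.14,-0.09,8.2],0,0],[[0.14,-0.09,8.2],0,0],[[0.14,-0.09,8.2],0,0]]'

```text
clock: 9.2
tcp_pos: [0.5177, -0.1261, 0.1076]
orientation: [0.0, 0.897, 0.441, 0.0]
wrist_force: [-0.5, -0.7, -0.6]
finger_gap: 0.0162
```

Run:
```python
from h import *
s,c=shot('wrist','w7');shot('scene','s7'); print(s['clock'],s['tcp_pos'],s['finger_gap'],s['wrist_force']); M=R(s['orientation']);print(np.degrees(np.arctan2(M[1,1],M[0,1])))
crop('s7',175,165,245,215,11,'s7c');crop('w7',185,125,325,265,5,'w7c')
```

```text
9.2 [ 0.51774068 -0.1261251   0.10760258] 0.01621712117424536 [-0.49726323 -0.66596116 -0.64871047]
-37.6391965178564
```

View pics/w7c.png

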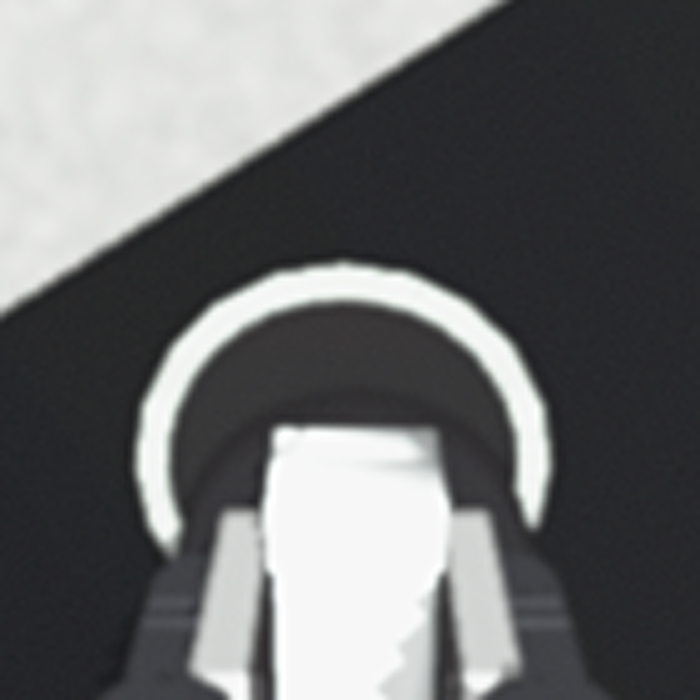

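View pics/s7c.png

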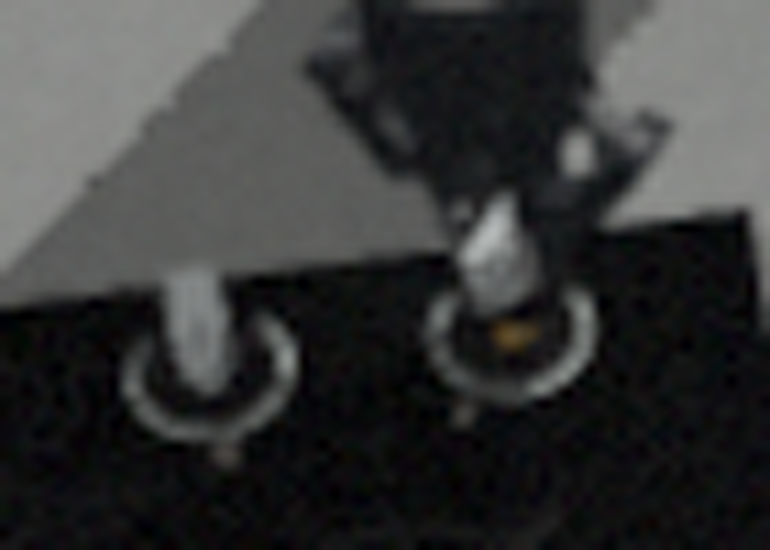

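Run:
```python
from h import *
from scipy.optimize import least_squares
s=pickle.load(open('pics/w7.pkl','rb'))[0];M=R(s['orientation'])
W=lambda u,v:(185+(u+.5)/5-.5,125+(v+.5)/5-.5)
pts=[(343,262),(240,293),(175,355),(140,430),(136,465),(448,295),(515,360),(548,430),(552,465)]
for z in (.066,.067):
  Q=np.array([(M.T@(atz('w7',*W(*p),z)-s['tcp_pos']))[:2] for p in pts])
  r=least_squares(lambda a:np.hypot(*(Q-a[:2]).T)-a[2],[0,0,.03]);print(r.x*1000,r.cost)
for y in(470,): 
  for zz in (-.018,):
    zw=s['tcp_pos'][2]-zz
    print('bar',[(M.T@(atz('w7',*W(u,v),zw)-s['tcp_pos']))*1000 for u,v in((265,490),(447,490),(270,463),(440,463))])
# skirt back arc at z tcp-.002
print('tailbot',(M.T@(atz('w7',*W(356,427),s['tcp_pos'][2]-.002)-s['tcp_pos']))*1000)
```

```text
[-0.73935964  3.06404691 30.56907783] 8.00406711061315e-07
[-0.72978508  2.63116134 30.40379578] 7.917747700590019e-07
bar [array([ -8.14013077, -20.17159707, -18.01375376]), array([ 10.26263088, -20.20596374, -18.01185623]), array([ -7.58279118, -23.12963606, -18.01558747]), array([  9.49494457, -23.16117525, -18.01382633])]
tailbot [  1.05381783 -19.05580441   1.98792303]
```

w7 shows the knob about 1.9 mm off in tool x and 1.3 mm in tool y, because the arm was still moving when w6 was taken. I'll correct that and go down gently.

>>> apply_moves --moves '[[[-0.1,0.07,0],0,0],[[-0.19,0.13,0],0,0],[[-0.19,0.13,0.1],0,0],[[-0.19,0.13,0.3],0,0],[[-0.19,0.13,0.5],0,0],[[-0.19,0.13,0.7],0,0],[[-0.19,0.13,0.9],0,0],[[-0.19,0.13,1.1],0,0],[[-0.19,0.13,1.2],0,0],[[-0.19,0.13,1.2],0,0]]'

```text
clock: 10.55
tcp_pos: [0.5174, -0.1283, 0.0952]
orientation: [0.0, 0.897, 0.441, -0.0]
wrist_force: [0.3, -0.3, -0.6]
finger_gap: 0.0161
```

Run:
```python
from h import *
s,c=shot('wrist','w8');shot('scene','s8'); print(s['clock'],s['tcp_pos'],s['finger_gap'],s['wrist_force'],s['ft_torque']); M=R(s['orientation']);print(M.T@s['wrist_force'],np.degrees(np.arctan2(M[1,1],M[0,1])))
crop('s8',175,165,245,215,11,'s8c');crop('w8',185,125,325,265,5,'w8c')
```

```text
10.55 [ 0.51741046 -0.12827748  0.09521745] 0.01606434288508719 [ 0.31504565 -0.33991164 -0.62998594] [ 0.04910577  0.00418807 -0.00070008]
[-0.07677278  0.45705692  0.62998483] -37.63116305217455
```

View pics/w8c.png

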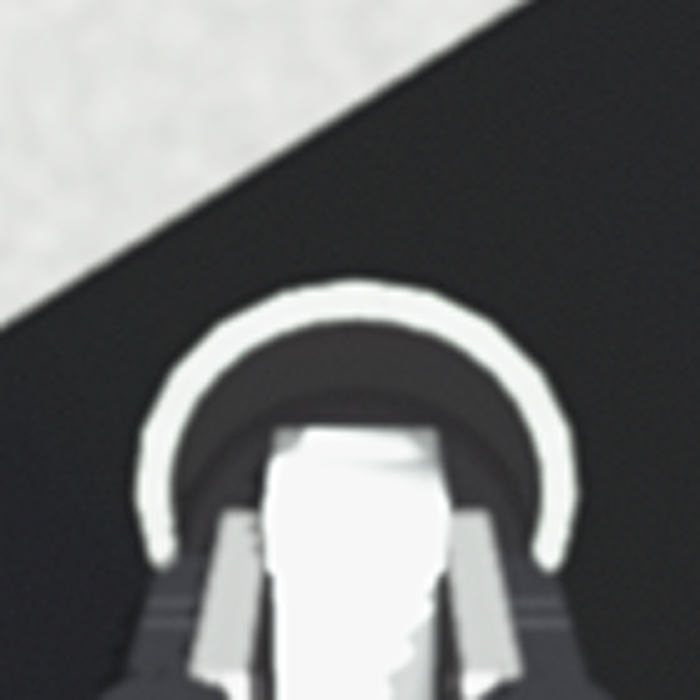

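View pics/s8c.png

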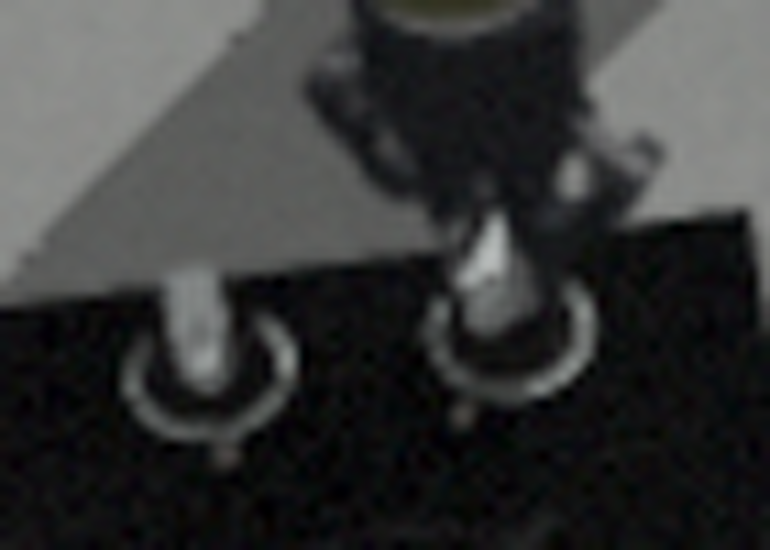

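Seven mm over the shaft there is still no contact force, and the knob is centred on the ring (357 vs 356). Going on to home.

>>> apply_moves --moves '[[[0,0,0.2],0,0],[[0,0,0.4],0,0],[[0,0,0.6],0,0],[[0,0,0.8],0,0],[[0,0,0.9],0,0],[[0,0,0.97],0,0],[[0,0,0.97],0,0],[[0,0,0.97],0,0],[[0,0,0.97],0,0],[[0,0,0.97],0,0]]'

```text
clock: 11.9
tcp_pos: [0.5174, -0.1283, 0.0857]
orientation: [0.0, 0.897, 0.441, -0.0]
wrist_force: [-1.7, 1.5, 5.0]
finger_gap: 0.0161
```

Run:
```python
from h import *
s=env.get_state(); print(s['clock'],s['tcp_pos'],s['finger_gap'],s['wrist_force'],s['ft_torque']); M=R(s['orientation']);print(M.T@s['wrist_force'],np.degrees(np.arctan2(M[1,1],M[0,1])))
```

```text
11.9 [ 0.51742011 -0.12827605  0.08567143] 0.01614780337178342 [-1.72343208  1.50376668  4.96070068] [ 0.19812195  0.35869131 -0.01745502]
[ 0.13834289 -2.28260034 -4.96091529] -37.6314820669394
```

Contact came at the predicted height with about 5.5 N, the spring's start force. Now press in.

>>> apply_moves --moves '[[[0,-0.03,0.05],0,0],[[0,-0.03,0.15],0,0],[[0,-0.03,0.25],0,0],[[0,-0.03,0.35],0,0],[[0,-0.03,0.45],0,0],[[0,-0.03,0.53],0,0],[[0,-0.03,0.55],0,0],[[0,-0.03,0.55],0,0],[[0,-0.03,0.55],0,0],[[0,-0.03,0.55],0,0]]' --squeeze 100

```text
clock: 13.15
tcp_pos: [0.5175, -0.1283, 0.0808]
orientation: [0.0, 0.897, 0.441, 0.0]
wrist_force: [-3.8, 0.2, 9.3]
finger_gap: 0.0158
```

Run:
```python
from h import *
s,c=shot('wrist','w9');shot('scene','s9'); print(s['clock'],s['tcp_pos'],s['finger_gap'],s['wrist_force'],s['ft_torque']); M=R(s['orientation']);print(M.T@s['wrist_force'],np.degrees(np.arctan2(M[1,1],M[0,1])))
crop('s9',175,165,245,215,11,'s9c');crop('w9',185,125,325,315,4,'w9c')
```

```text
13.15 [ 0.51750553 -0.12828237  0.08079393] 0.015834537361073285 [-3.77665288  0.23183669  9.34224494] [0.15419312 0.58417383 0.01245349]
[-2.12209139 -3.12243938 -9.34566724] -37.63214252375299
```

View pics/w9c.png

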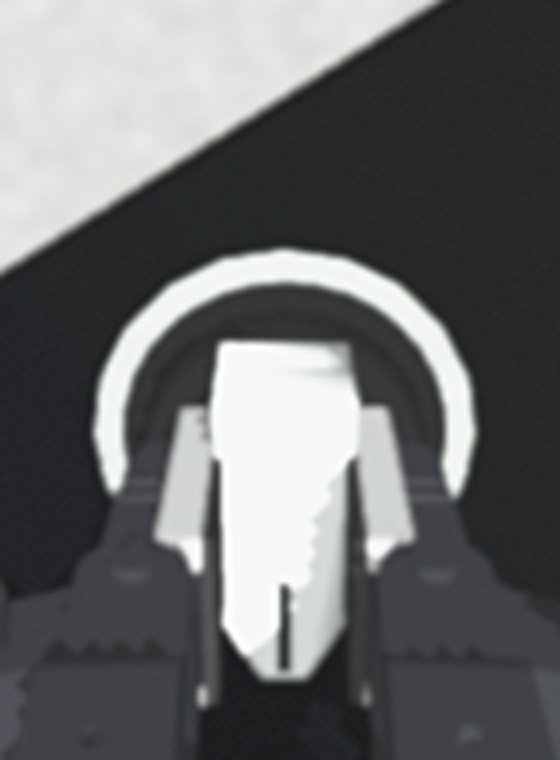

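View pics/s9c.png

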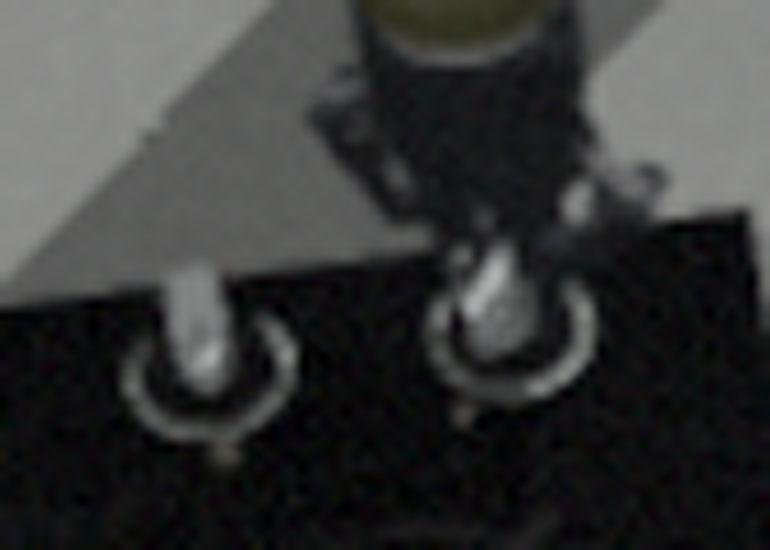

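>>> apply_moves --moves '[[[-0.02,-0.02,0.02],0,0],[[-0.02,-0.02,0.04],0,0],[[-0.02,-0.02,0.06],0,0],[[-0.02,-0.02,0.08],0,0],[[-0.02,-0.02,0.08],0,0],[[-0.02,-0.02,0.08],0,0],[[-0.02,-0.02,0.08],0,0],[[-0.02,-0.02,0.08],0,0],[[-0.02,-0.02,0.08],0,0],[[-0.02,-0.02,0.08],0,0]]'

```text
clock: 14.5
tcp_pos: [0.5175, -0.1283, 0.0801]
orientation: [0.001, 0.897, 0.441, 0.001]
wrist_force: [-2.5, 0.9, 9.6]
finger_gap: 0.0157
```

Run:
```python
from h import *
s,c=shot('wrist','w10'); print(s['clock'],s['tcp_pos'],s['finger_gap'],s['wrist_force'],s['ft_torque']); M=R(s['orientation']);print(M.T@s['wrist_force'],np.degrees(np.arctan2(M[1,1],M[0,1])))
crop('w10',185,125,325,315,4,'w10c')
```

```text
14.5 [ 0.5174805  -0.12831091  0.08014076] 0.015727124760350552 [-2.49958959  0.89565751  9.57095942] [0.2511145  0.60270127 0.01615011]
[-0.81298684 -2.51206209 -9.57507238] -37.630182671769
```

View pics/w10c.png

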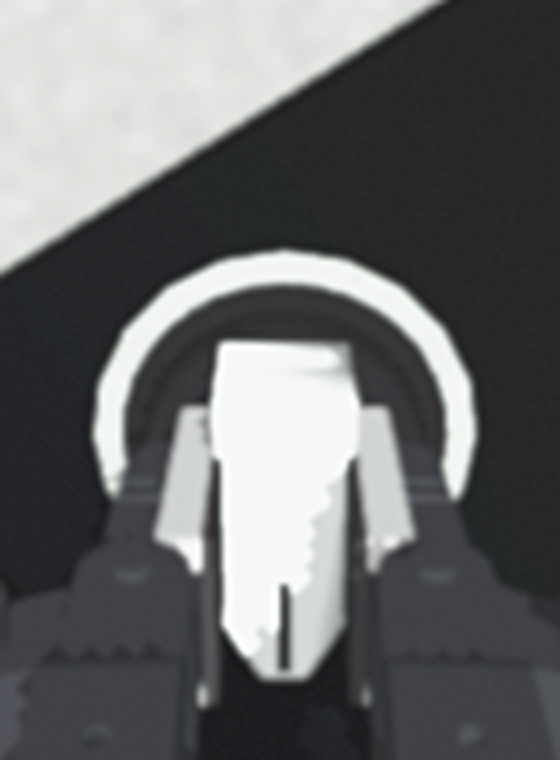

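```bash
python3 -c "
from workcell import env
print(env.hand_in());s=env.get_state();print(s['clock'],s['tcp_pos'],s['wrist_force'])"
```

```text
the job is handed in; nothing more can be done
None
the job is handed in; nothing more can be done
```

The knob is back on the bare left-hand shaft, pushed fully home and pressed in. I handed in at about 14.5 s, still gripping it at 100 N.

- **Alignment:** the tool was turned to −37.63°, against about −37.6° measured for the off mark. In the last wrist picture the pointer line runs straight along the tool's axis and the knob is centred in the bezel ring.
- **Fit and press:** the bore met the shaft end at the expected height, with about 5.5 N as the spring began to move. From there the tool went down about 5.5–6 mm. The force then read 9.6 N, or roughly 10.2 N after allowing for a −0.6 N offset in the sensor. That corresponds to about 5.7 mm of the 6 mm travel. The knob showed no slip in the grip.
- **Disagreements:**
  - The wrist camera read about 1 mm off along the jaw direction.
  - The picture over the shaft at 7.9 s was taken before the arm had settled. The next look showed the knob off by about 1.9 mm and 1.3 mm, and I corrected that before lowering it.
  - At the end, about 2.5 N of sideways force was still on the tool.
- **Not measured directly:** the shaft's travel, and the gap between knob and hob, which I worked out to be about 4 mm.

I did not touch the other knob or anything else on the shelf or counter.

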